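# Sort the mixed handful on the microscopy bench into its trays

## Robot

A 6-joint arm with a two-finger parallel gripper is mounted at the origin on the work surface. World frame = base frame: x ahead of the robot, y to its left, z up, the work surface at z = 0. Lengths are in m, angles in rad, forces in N, time in s.
With the tool pointing down it reaches from about 0.375 to 0.9 m from the base axis. Payload 3.1 kg.
Tool frame: the origin (TCP) lies at the centre of the arm's flange, where the gripper is bolted on; the fingertips stand 173 mm ahead of it and the grasp point (between the pads) lies 155 mm ahead of it; z points along the fingers, y is the line along which they close (so a half turn about z gives the same grasp; the last joint's range is limited). The gripper opens to 85 mm and grips with 20 to 120 N. Pads are 22 mm wide; open, the fingers measure 114 mm over their backs; the gripper's body (76 mm by 85 mm) begins 54 mm behind the grasp point. The pads swing forward as they close: fully open they stand 13 mm farther back than shut.
Start: joints at [1.113, 0.527, 1.433, -0, 1.181, -0.178], TCP at [0.172, 0.601, 0.405] pointing down, gripper open.
Joint ranges: [-3.08, 3.08], [-0.75, 2.2], [0.22, 2.44], [-1.43, 4.57], [0, 2.65], [-2.85, 2.85]. Speed limits (rad/s): [2.79, 2.79, 3.14, 3.14, 3.14, 3.14].

## Interface

Orientations are given as a unit quaternion [x, y, z, w].
In Python, from station import * gives the robot as it stands.
- The arm moves only by the shell command python3 -m jog 'ROWS' [OPENING] [FORCE]. ROWS is a JSON object of lists of equal length, an entry for each row: "linear": the shift along the world's x, y, z in mm, a list of three; "turn": the turn about the world's z in units of 5 degrees (1.0 is 5 degrees). A call has 1 to 12 rows; each row shifts and turns the commanded pose from where the row before left it; what a row does not reach is not made up. A row lasts 1/8 s, in which the tool goes at most 62.5 mm and 10.7 degrees, less where a joint would pass 70% of its speed; a pose out of reach is approached as far as the arm can. A call is refused whole if a number of a shift passes 62.5 or a number of a turn 1, either way. A call with a gripper value outside its range is refused whole. OPENING is the opening, from 0 (shut) to 1 (fully open), set as the call begins (- or left out, the last holds). The fingers move at their own pace and stop on an object; FORCE is the grip in N (left out, the last holds). Time passes only in rows, so rows that do not move let the fingers close. It gives the time, the measured TCP pose, the force, the opening and the grip force at its end, in the units of the state.
- sense(): the state, without advancing time (a new reading comes with each control period).
- snapshot(name): name is "scene" or "top" or "wrist"; returns the picture (480x640x3 uint8, red, green, blue); there is no depth.
- get_calibration(name): a dict with "fx", "fy", "cx", "cy" (pixels), "world_to_cam" (4x4, takes a point from world to camera coordinates). Camera axes: x right, y down, z forward; pixel columns grow to the right and rows downward; lengths in m; the calibration is good to about 2 mm. The wrist camera is an equidistant fisheye: a pixel r from the principal point sees the ray r / f radians off the axis. A picture is of the moment at which its call begins: read the wrist's pose just before it. get_calibration takes no time and is no camera call; for the wrist camera it gives the pose at the moment of the call.
- sign_off(): hands the job in; it is judged then, once.
The state is a dict: "t": time; "q": joint angles; "qd": joint speeds; "tau": joint torques, N m; "tcp_pos": TCP position; "tool_rot": TCP orientation; "force": force on the tool from outside, world axes, zero at the start; "ft_torque": the same for the moment, N m; "finger_gap": opening from 0.0 (shut) to 1.0 (fully open); "gripper_force": force on a finger pad.
Only numpy, scipy, OpenCV 4.12 (cv2) and the standard library are available. Lean on these libraries where they do the work, as an engineer would, in place of code of your own. Each camera call takes 0.05 s, during which the arm holds its last target. There are 200 camera calls.

## Task

Sort the loose handful on the microscopy bench into its trays: stand the yellow-lidded and the green-lidded specimen pot in free bays of the blue specimen tray, the violet and the red stain bottle in free bays of the white stain tray, and lay the orange slide box, lid up, in either bay of the grey slide tray. One thing to a bay, each flat on the bay's floor; keep everything upright, set it down rather than drop it, and leave the white-lidded pot and the brown bottle in the bays where they already stand.

Things in the scene. Friction and masses are not known exactly. Their poses are not given: they have to be found in the camera images.
- yellow_pot: Screw-capped specimen pot standing upright, 68 mm tall: milky-white tapered body (39 mm across) under a yellow knurled lid, 44 mm across, from 52 to 68 mm height, the widest part and the place to grip. About 70 g. Origin: centre of the underside, z up; round, so its yaw means nothing. Starts somewhere on the near part of the bench among the other loose things, at least 85 mm from centre to centre.
- green_pot: Screw-capped specimen pot standing upright, 68 mm tall: milky-white tapered body (39 mm across) under a green knurled lid, 44 mm across, from 52 to 68 mm height, the widest part and the place to grip. About 70 g. Origin: centre of the underside, z up; round, so its yaw means nothing. Starts somewhere on the near part of the bench among the other loose things, at least 85 mm from centre to centre.
- violet_bottle: Dropper bottle of violet stain standing upright, 86 mm tall: straight violet body 38 mm across up to 54 mm height (the place to grip), then a sloping shoulder, and a white cap 23 mm across with a nozzle. About 60 g. Origin: centre of the underside, z up; round, so its yaw means nothing. Starts somewhere on the near part of the bench among the other loose things, at least 85 mm from centre to centre.
- red_bottle: Dropper bottle of red stain standing upright, 86 mm tall: straight red body 38 mm across up to 54 mm height (the place to grip), then a sloping shoulder, and a white cap 23 mm across with a nozzle. About 60 g. Origin: centre of the underside, z up; round, so its yaw means nothing. Starts somewhere on the near part of the bench among the other loose things, at least 85 mm from centre to centre.
- slide_box: Closed orange plastic box of microscope slides, 84 (x) by 44 (y) by 34 (z) mm, lying flat with a white index card on its lid; about 90 g. Grip it across its 44 mm width. Origin: centre of the underside; x along its length (within about 30 degrees of straight away from the robot at the start), z up. Starts somewhere on the near part of the bench among the other loose things, at least 85 mm from centre to centre.
- specimen_tray: Blue plastic tray, 70 (x) by 202 (y) by 24 (z) mm, with three open square bays in a row, each 62 by 62 mm inside. Does not move. Origin: centre of the underside; floor and walls 4 mm thick; x across the row of bays (roughly away from the robot, within 12 degrees), y along the row (roughly to the robot's left). Bay centres at y = -66, 0 and +66 mm; the bay at y = -66 mm already holds the white-lidded pot, the other two are free for the two pots.
- stain_tray: White plastic tray, 64 (x) by 184 (y) by 24 (z) mm, with three open square bays in a row, each 56 by 56 mm inside. Does not move. Origin: centre of the underside; floor and walls 4 mm thick; x across the row of bays (roughly away from the robot, within 12 degrees), y along the row (roughly to the robot's left). Bay centres at y = -60, 0 and +60 mm; the bay at y = -60 mm already holds the brown bottle, the other two are free for the two stain bottles.
- slide_tray: Low grey plastic tray, 112 (x) by 144 (y) by 14 (z) mm, with two open empty bays side by side, each 104 (x) by 66 (y) mm inside. Does not move. Origin: centre of the underside; floor and walls 4 mm thick; x across the row of bays (roughly away from the robot, within 12 degrees), y along the row (roughly to the robot's left). Bay centres at y = -35 and +35 mm; the slide box lies in a bay with its length along the tray's x.
- white_pot: Screw-capped specimen pot standing upright, 68 mm tall: milky-white tapered body (39 mm across) under a white knurled lid, 44 mm across, from 52 to 68 mm height, the widest part and the place to grip. About 70 g. Origin: centre of the underside, z up; round, so its yaw means nothing. Stands in the y = -66 mm bay of the blue specimen tray from the start; leave it there.
- brown_bottle: Dropper bottle of brown stain standing upright, 86 mm tall: straight brown body 38 mm across up to 54 mm height (the place to grip), then a sloping shoulder, and a white cap 23 mm across with a nozzle. About 60 g. Origin: centre of the underside, z up; round, so its yaw means nothing. Stands in the y = -60 mm bay of the white stain tray from the start; leave it there.

How it is judged:
At the end, for the whole second after the job is handed in: Both pots stand in bays of the blue tray, both stain bottles in bays of the white tray, the slide box lies lid up in a bay of the grey tray: each within 4 mm of the bay floor and 0.1 rad of upright, released, at rest; white-lidded pot and brown bottle still stand in their bays (x of yellow_pot in the frame of specimen_tray between -0.016 and 0.016 m and y of yellow_pot in the frame of specimen_tray between -0.082 and 0.082 m and z of yellow_pot in the frame of specimen_tray between 0 and 0.008 m and angle between each of yellow_pot, green_pot, violet_bottle, red_bottle, slide_box, white_pot, brown_bottle's own z axis and vertical below 0.1 rad and linear speed of each of yellow_pot, green_pot, violet_bottle, red_bottle, slide_box below 0.02 m/s and contact force between each of yellow_pot, green_pot, violet_bottle, red_bottle, slide_box and the fingers below 0.05 N and x of green_pot in the frame of specimen_tray between -0.016 and 0.016 m and y of green_pot in the frame of specimen_tray between -0.082 and 0.082 m and z of green_pot in the frame of specimen_tray between 0 and 0.008 m and x of violet_bottle in the frame of stain_tray between -0.016 and 0.016 m and y of violet_bottle in the frame of stain_tray between -0.076 and 0.076 m and z of violet_bottle in the frame of stain_tray between 0 and 0.008 m and x of red_bottle in the frame of stain_tray between -0.016 and 0.016 m and y of red_bottle in the frame of stain_tray between -0.076 and 0.076 m and z of red_bottle in the frame of stain_tray between 0 and 0.008 m and x of slide_box in the frame of slide_tray between -0.016 and 0.016 m and y of slide_box in the frame of slide_tray between -0.052 and 0.052 m and z of slide_box in the frame of slide_tray between 0 and 0.008 m and y of white_pot in the frame of specimen_tray below -0.05 m and y of brown_bottle in the frame of stain_tray below -0.045 m); the robot touches nothing.
It fails at once if a pot, a bottle or the slide box is tipped more than 45 degrees from upright (angle between any of yellow_pot, green_pot, violet_bottle, red_bottle, slide_box, white_pot, brown_bottle's own z axis and vertical above 0.785 rad).
It fails at once if one of the five things is dropped: it falls by more than about 25 mm (over 0.7 m/s with no finger on it) ((linear speed of yellow_pot above 0.7 m/s and contact force between yellow_pot and the fingers below 0.01 N) or (linear speed of green_pot above 0.7 m/s and contact force between green_pot and the fingers below 0.01 N) or (linear speed of violet_bottle above 0.7 m/s and contact force between violet_bottle and the fingers below 0.01 N) or (linear speed of red_bottle above 0.7 m/s and contact force between red_bottle and the fingers below 0.01 N) or (linear speed of slide_box above 0.7 m/s and contact force between slide_box and the fingers below 0.01 N)).
It fails at once if the white-lidded pot or the brown bottle is moved more than 30 mm (distance of any of white_pot, brown_bottle from where it was at the start of the episode above 0.03 m).
It also fails if it takes over 122 s, if anything falls off the work surface, if the arm or the gripper's body presses on something with over 40 N, if the wrist force passes 120 N, or if a joint passes its speed limit or range.

## Working session

There is one attempt and no reset: what is moved stays moved. The work goes in short steps, Python scripts to look and compute and a shell command to move; the robot and the scene stay as the last step left them, time stands still between calls to the robot, and variables do not carry over. Pictures are saved under pics/ and viewed, at most 14 in all, crops included, and the job is handed in when it is done.

```bash
ls; mkdir -p pics; python3 - <<'E'
from station import *
import cv2
for n in("top","scene"):
    im=snapshot(n); cv2.imwrite(f"pics/{n}0.png",im[:,:,::-1])
    c=get_calibration(n); print(n,c)
s=sense();print(s["t"],s["tcp_pos"],s["tool_rot"],s["finger_gap"])
E
```

```text
pics
top {'fx': 536.7149861802277, 'fy': 536.7149861802277, 'cx': 319.6766921241171, 'cy': 233.04069276535495, 'world_to_cam': array([[-1.62798726e-04, -9.99671358e-01,  2.56349213e-02,
        -1.28643009e-02],
       [-9.97134129e-01, -1.77710110e-03, -7.56331263e-02,
         5.35888375e-01],
       [ 7.56538259e-02, -2.55737679e-02, -9.96806140e-01,
         1.07112826e+00],
       [ 0.00000000e+00,  0.00000000e+00,  0.00000000e+00,
         1.00000000e+00]])}
scene {'fx': 544.830934980039, 'fy': 544.830934980039, 'cx': 330.6777156606672, 'cy': 246.17979725777286, 'world_to_cam': array([[-0.69157899,  0.72220883,  0.01152878,  0.36721604],
       [ 0.60135189,  0.58454274, -0.54468861, -0.3012774 ],
       [-0.40011799, -0.36976235, -0.83855912,  1.19907339],
       [ 0.        ,  0.        ,  0.        ,  1.        ]])}
0.1 [0.17181945 0.60059014 0.40382078] [ 1.38955139e-01  9.90298172e-01 -9.48117290e-04 -3.18722321e-04] 0.9995305852301294
```

View pics/top0.png

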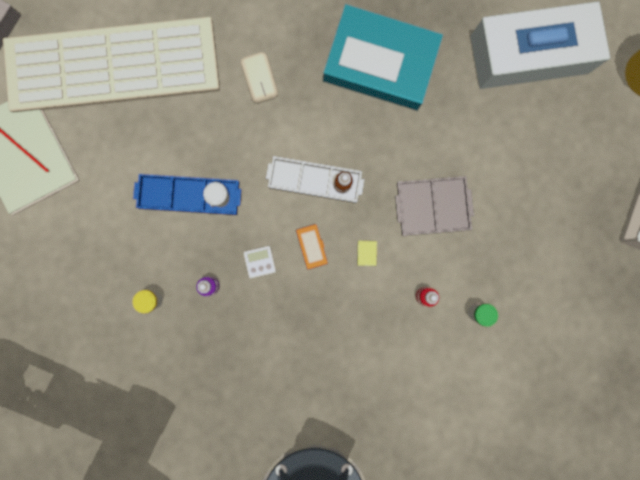

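View pics/scene0.png

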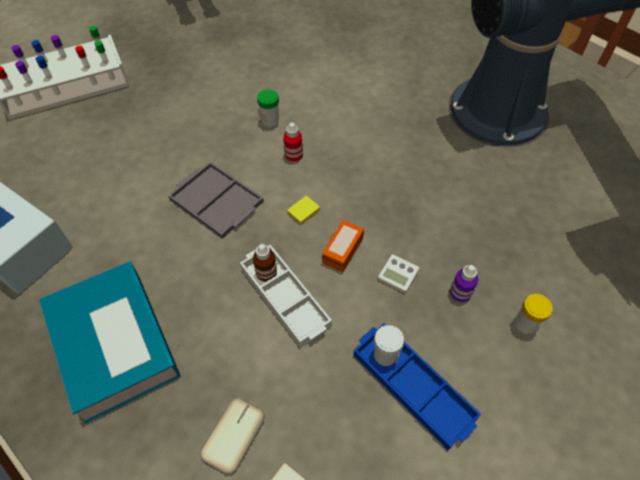

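Top view: the yellow pot is at about (144,301), violet bottle (206,287), red (429,297), green (486,315) and box (312,246). The blue tray spans about (135–240, 175–215), the white tray (268–362, 157–202) and the grey tray (397–470, 178–236). The scene view agrees. Next I'll localise them by colour and get a zoomed crop for the trays.

```bash
cat > h.py <<'E'
import numpy as np, cv2
from station import *
def p2w(name,uv,z):
    c=get_calibration(name);T=c["world_to_cam"];R=T[:3,:3];o=-R.T@T[:3,3]
    uv=np.atleast_2d(uv).astype(float)
    d=np.c_[(uv[:,0]-c["cx"])/c["fx"],(uv[:,1]-c["cy"])/c["fy"],np.ones(len(uv))]@R
    return (o+d*((z-o[2])/d[:,2])[:,None])[:,:2]
def blob(im,lo,hi,roi):
    x0,y0,x1,y1=roi
    m=cv2.inRange(cv2.cvtColor(im,cv2.COLOR_RGB2HSV),lo,hi);k=np.zeros_like(m);k[y0:y1,x0:x1]=m[y0:y1,x0:x1]
    n,l,s,c=cv2.connectedComponentsWithStats(k);i=1+s[1:,4].argmax()
    return c[i],s[i],(l==i).astype(np.uint8)
E
python3 - <<'E'
from h import *
im=cv2.imread("pics/top0.png")[:,:,::-1].copy()
big=cv2.resize(im[145:265,125:485],None,fx=2.2,fy=2.2,interpolation=cv2.INTER_CUBIC)
cv2.imwrite("pics/crop0.png",big[:,:,::-1])
def rect(m,z):
    c=cv2.findContours(m,0,2)[0];c=max(c,key=cv2.contourArea)[:,0]
    w=p2w("top",c,z)*1000
    r=cv2.minAreaRect(w.astype(np.float32));return np.round(r[0],1),np.round(r[1],1),round(r[2],1)
for n,lo,hi,roi,z in [("yellow",(20,120,100),(35,255,255),(110,270,180,330),.068),("green",(45,100,60),(80,255,255),(460,290,510,340),.068),
 ("violet",(125,80,40),(160,255,255),(180,265,230,310),.04),("orange",(5,130,120),(18,255,255),(280,210,345,280),.034),("blue",(100,150,50),(125,255,255),(120,160,260,230),.024)]:
    c,s,m=blob(im,lo,hi,roi);print(n,c.round(1),s,(p2w("top",c,z)*1000).round(1))
    m=cv2.morphologyEx(m,cv2.MORPH_CLOSE,np.ones((5,5)))
    print("   rect",rect(m,z))
# white caps
for n,roi in [("violetcap",(190,270,220,300)),("redcap",(415,283,445,310)),("browncap",(333,168,356,192)),]:
    c,s,m=blob(im,(0,0,150),(180,90,255),roi);print(n,c,s[:5],(p2w("top",c,.078)*1000).round(1))
c,s,m=blob(im,(0,150,60),(8,255,255),(410,280,450,315));print("red",c,s,(p2w("top",c,.04)*1000).round(1))
E
```

```text
yellow [144.6 301. ] [133 290  24  23 442] [[401.4 323.4]]
   rect (array([401.5, 323.6]), array([43.9, 41.8]), 89.9)
green [485.7 314.6] [475 304  23  22 390] [[ 374.3 -333. ]]
   rect (array([ 374.6, -333.6]), array([43.1, 40.4]), 89.9)
violet [209.3 285.4] [198 277  19  19 138] [[430.5 205.8]]
   rect (array([429.8, 209.6]), array([36.3, 33.1]), 10.4)
orange [311.5 246.3] [297 225  30  44 356] [[508.1   4.2]]
   rect (array([508.8,   3.3]), array([82.4, 44.6]), 16.1)
blue [180.9 194.1] [ 135  175  105   39 2676] [[614.2 268.8]]
   rect (array([614.4, 256.6]), array([211. ,  66.6]), 86.4)
violetcap [202.91851852 286.85185185] [197 281  13  13 135] [[428.5 211.1]]
redcap [434.23142251 297.71549894] [415 283  30  27 471] [[ 407.4 -230.9]]
browncap [345.760181  177.1040724] [333 168  23  24 221] [[640.7 -61.7]]
red [420.  297.5] [420 296   1   4   4] [[ 406.2 -211.5]]
```

View pics/crop0.png

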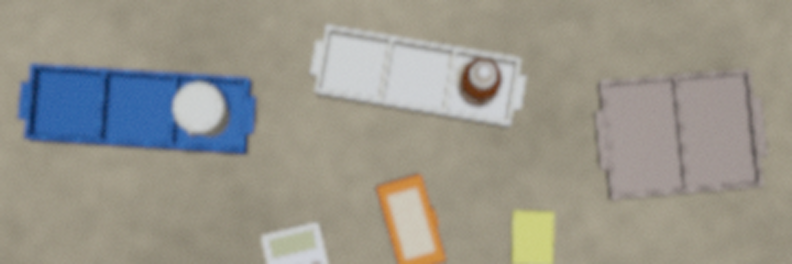

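Zoomed crop: the rim corners are readable. Blue runs (30,65)-(251,79)-(247,154)-(26,138), white (326,26)-(521,59)-(511,126)-(316,94) and grey (600,82)-(748,71)-(760,186)-(611,198). The box yaw is about +16°.

```bash
python3 - <<'E'
from h import *
im=cv2.imread("pics/top0.png")[:,:,::-1].copy()
h=cv2.cvtColor(im,cv2.COLOR_RGB2HSV)
m=(cv2.inRange(h,(0,130,60),(10,255,255))|cv2.inRange(h,(170,130,60),(180,255,255)));m[:280]=0;m[315:]=0;m[:,:410]=0;m[:,450:]=0
v,u=np.nonzero(m);print("red px",u.min(),u.max(),v.min(),v.max(),(p2w("top",[u.mean(),v.mean()],.04)*1000).round(1))
mc=cv2.inRange(h,(0,0,170),(180,110,255));mc[:287]=0;mc[308:]=0;mc[:,:421]=0;mc[:,442:]=0
v,u=np.nonzero(mc);print("redcap",u.mean(),v.mean(),len(u),(p2w("top",[u.mean(),v.mean()],.08)*1000).round(1))
T={"blue":([(30,65),(251,79),(247,154),(26,138)],.024,(-66,0,66)),"white":([(326,26),(521,59),(511,126),(316,94)],.024,(-60,0,60)),"grey":([(600,82),(748,71),(760,186),(611,198)],.014,(-35,35))}
for n,(c,z,ys) in T.items():
    w=p2w("top",np.array(c)/2.2+[124.7,144.7],z)*1000
    tl,tr,br,bl=w; ctr=w.mean(0); y=(tl+bl-tr-br)/2; L=np.hypot(*y); y/=L; x=np.array([y[1],-y[0]])
    print(n,ctr.round(1),"len",L.round(1),"wid",np.hypot(*((tl+tr-bl-br)/2)).round(1),"yaw",np.degrees(np.arctan2(x[1],x[0])).round(1),{k:(ctr+y*k).round(1).tolist() for k in ys})
E
```

```text
red px 419 434 288 306 [[ 409.8 -220.8]]
redcap 433.58415841584156 298.43564356435644 101 [[ 406.2 -229.1]]
blue [614. 255.] len 202.9 wid 68.8 yaw -3.7 {-66: [609.7, 189.1], 0: [614.0, 255.0], 66: [618.3, 320.8]}
white [645.6  -2.8] len 183.5 wid 64.0 yaw -9.3 {-60: [635.9, -62.0], 0: [645.6, -2.8], 60: [655.3, 56.4]}
grey [ 593.6 -248.2] len 140.8 wid 109.5 yaw 4.6 {-35: [596.4, -283.1], 35: [590.8, -213.4]}
```

```bash
python3 -m jog '{"linear":[[28,-50,-10],[28,-50,-10],[28,-50,-10],[28,-50,-10],[28,-50,-10],[28,-50,-10],[28,-50,-12],[28,-50,-12],[28,-50,-12],[28,-50,-12],[28,-50,-12],[29,-47,-12]],"turn":[0.53,0.53,0.53,0.53,0.53,0.53,0.53,0.53,0.53,0.53,0.53,0.53]}' 1 40; python3 -m jog '{"linear":[[0,0,0],[0,0,0]],"turn":[0,0]}'
python3 - <<'E'
from h import *
s=sense();print(s["t"],s["tcp_pos"],s["q"])
q=s["tool_rot"];print(np.degrees(np.arctan2(2*q[1]**2-1,2*q[0]*q[1])))
c=get_calibration("wrist");print({k:c[k] for k in("fx","cx","cy")},np.linalg.inv(c["world_to_cam"]).round(3))
cv2.imwrite("pics/w1.png",snapshot("wrist")[:,:,::-1])
E
```

```text
t: 1.6
tcp_pos: [0.5096, 0.0019, 0.2721]
tool_rot: [-0.138, 0.99, 0.0, -0.0]
force: [1.0, 0.2, 0.3]
finger_gap: 0.998
gripper_force: 0.0
t: 1.85
tcp_pos: [0.5082, 0.004, 0.2723]
tool_rot: [-0.137, 0.991, 0.001, -0.001]
force: [-0.8, 0.0, 0.0]
finger_gap: 1.0
gripper_force: 0.0
1.85 [0.50823545 0.00400314 0.27228812] [-2.12357487e-01  5.82630388e-01  1.83829540e+00  3.85651477e-04
  7.23116515e-01 -2.05862651e+00]
105.76686225164927
{'fx': 371.64829954431775, 'cx': 320.34898694870213, 'cy': 237.6334236492856} [[-0.273  0.916  0.294  0.432]
 [ 0.962  0.26   0.085 -0.018]
 [ 0.002  0.306 -0.952  0.242]
 [ 0.     0.     0.     1.   ]]
```

View pics/w1.png

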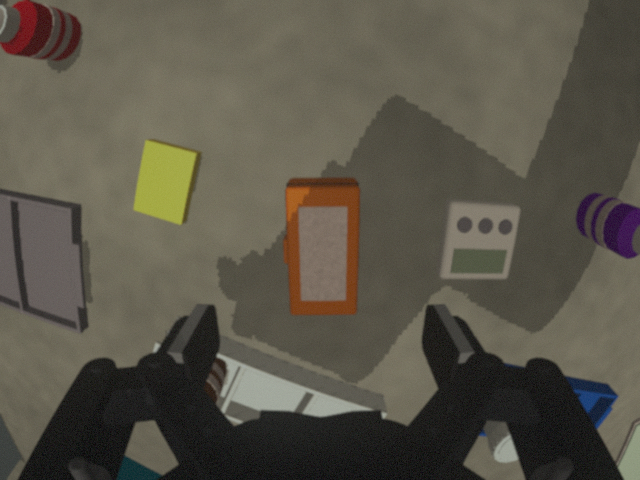

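Wrist view: the box is between (287,180) and (358,314), centred and aligned with the fingers. I'll descend and grip.

```bash
python3 -m jog '{"linear":[[0,0,-30],[0,0,-30],[0,0,-18],[0,0,-10],[0,0,0]],"turn":[0,0,0,0,0]}' 1 40; python3 -m jog '{"linear":[[0,0,0],[0,0,0],[0,0,0],[0,0,0],[0,0,0],[0,0,0],[0,0,0]],"turn":[0,0,0,0,0,0,0]}' 0 40; python3 -m jog '{"linear":[[0,0,10],[0,0,20],[0,0,20],[0,0,20],[0,0,0]],"turn":[0,0,0,0,0]}'
```

```text
t: 2.52
tcp_pos: [0.5085, 0.0048, 0.1846]
tool_rot: [-0.138, 0.99, 0.0, -0.001]
force: [-0.1, 0.2, 0.0]
finger_gap: 1.0
gripper_force: 0.0
t: 3.4
tcp_pos: [0.5091, 0.0039, 0.1857]
tool_rot: [-0.138, 0.99, -0.0, 0.001]
force: [0.1, 0.0, 6.3]
finger_gap: 0.502
gripper_force: 40.6
t: 4.03
tcp_pos: [0.5094, 0.0037, 0.2563]
tool_rot: [-0.138, 0.99, -0.001, 0.002]
force: [0.7, -0.2, -0.7]
finger_gap: 0.498
gripper_force: 41.2
```

```bash
python3 -m jog '{"linear":[[16,-43,0],[16,-43,0],[16,-43,0],[16,-44,0],[17,-44,0],[0,0,0],[0,0,0]],"turn":[-0.45,-0.45,-0.45,-0.45,-0.45,0,0]}'
python3 - <<'E'
from h import *
s=sense();print(s["tcp_pos"],s["q"])
cv2.imwrite("pics/w2.png",snapshot("wrist")[:,:,::-1])
E
```

```text
t: 4.9
tcp_pos: [0.589, -0.2127, 0.2535]
tool_rot: [-0.04, 0.999, 0.001, -0.001]
force: [-0.2, 0.5, -0.9]
finger_gap: 0.498
gripper_force: 41.2
[ 0.58904068 -0.21265419  0.25345418] [-5.24697364e-01  7.22769173e-01  1.54284788e+00  3.53330606e-04
  8.79629286e-01 -2.17521675e+00]
```

View pics/w2.png

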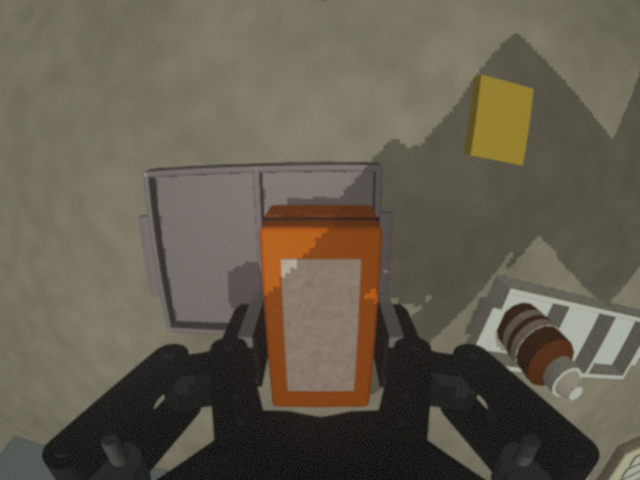

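```bash
cat >> h.py <<'E'
def wr(uv,z):
    c=get_calibration("wrist");T=c["world_to_cam"];R=T[:3,:3];o=-R.T@T[:3,3]
    a=(np.atleast_2d(uv)-[c["cx"],c["cy"]])/c["fx"];r=np.hypot(*a.T)
    d=np.c_[a*(np.sin(r)/r)[:,None],np.cos(r)]@R
    return ((o+d*((z-o[2])/d[:,2])[:,None])[:,:2]*1000).round(1)
E
python3 - <<'E'
from h import *
print(wr([(147,170),(381,164),(170,330),(258,170)],.014))
print("box lid corners",wr([(264,226),(380,226),(272,403),(369,405)],.102))
E
```

```text
[[ 542.5 -321.3]
 [ 530.4 -182.2]
 [ 653.1 -312.2]
 [ 539.5 -251.7]]
box lid corners [[ 546.3 -235. ]
 [ 543.  -195.5]
 [ 626.1 -230.3]
 [ 623.9 -187.9]]
```

```bash
python3 -m jog '{"linear":[[4,0,-15],[0,0,-20],[0,0,-15],[0,0,-6],[0,0,-3],[0,0,-2],[0,0,-1],[0,0,0]],"turn":[0,0,0,0,0,0,0,0]}'
```

```text
t: 5.95
tcp_pos: [0.5941, -0.2132, 0.1931]
tool_rot: [-0.04, 0.999, -0.0, 0.0]
force: [-0.2, 0.2, -2.1]
finger_gap: 0.499
gripper_force: 41.2
```

```bash
python3 -m jog '{"linear":[[0,0,-1],[0,0,-1],[0,0,-1],[0,0,0],[0,0,0]],"turn":[0,0,0,0,0]}'
```

```text
t: 6.58
tcp_pos: [0.594, -0.2131, 0.1897]
tool_rot: [-0.04, 0.999, -0.0, -0.0]
force: [-0.8, 1.1, -0.0]
finger_gap: 0.504
gripper_force: 41.3
```

```bash
python3 -m jog '{"linear":[[0,0,-1],[0,0,0],[0,0,0]],"turn":[0,0,0]}'; python3 -m jog '{"linear":[[0,0,0],[0,0,0],[0,0,0],[0,0,0],[0,0,10],[0,0,30],[0,0,50],[0,0,50]],"turn":[0,0,0,0,0,0,0,0]}' 1
```

```text
t: 6.95
tcp_pos: [0.594, -0.2131, 0.1897]
tool_rot: [-0.04, 0.999, -0.0, 0.0]
force: [-1.7, 0.2, 6.1]
finger_gap: 0.495
gripper_force: 41.9
t: 7.95
tcp_pos: [0.5938, -0.2131, 0.3305]
tool_rot: [-0.04, 0.999, 0.0, -0.0]
force: [-0.2, -0.7, -1.2]
finger_gap: 1.001
gripper_force: 0.0
```

```bash
python3 -m jog '{"linear":[[-16,-1,0],[-16,-1,0],[-16,-1,0],[-16,-1,0],[-16,-1,0],[-16,-1,0],[-16,-1,0],[-15,-1,0],[-15,-1,0],[-15,-1,0],[-15,-1,0],[-15,-2,0]],"turn":[-1,-1,-1,-1,-1,-1,-1,-1,-1,-1,-1,-1]}'; python3 -m jog '{"linear":[[0,0,-5],[0,0,-5],[0,0,-5],[0,0,-5],[0,0,-5],[0,0,-5],[0,0,0],[0,0,0]],"turn":[-1,-1,-1,-1,-1,-1,-1,0]}'
python3 - <<'E'
from h import *
s=sense();print(s["q"])
cv2.imwrite("pics/w3.png",snapshot("wrist")[:,:,::-1])
E
```

```text
t: 9.45
tcp_pos: [0.4065, -0.2261, 0.3294]
tool_rot: [0.466, 0.885, -0.0, 0.001]
force: [0.5, 0.4, -1.0]
finger_gap: 1.002
gripper_force: 0.0
t: 10.45
tcp_pos: [0.407, -0.2262, 0.2993]
tool_rot: [0.709, 0.705, 0.0, 0.001]
force: [0.2, 0.1, -0.4]
finger_gap: 1.001
gripper_force: 0.0
[-7.47918163e-01  4.94033815e-01  1.92536126e+00 -1.73485219e-05
  7.21177183e-01 -7.41545323e-01]
```

View pics/w3.png

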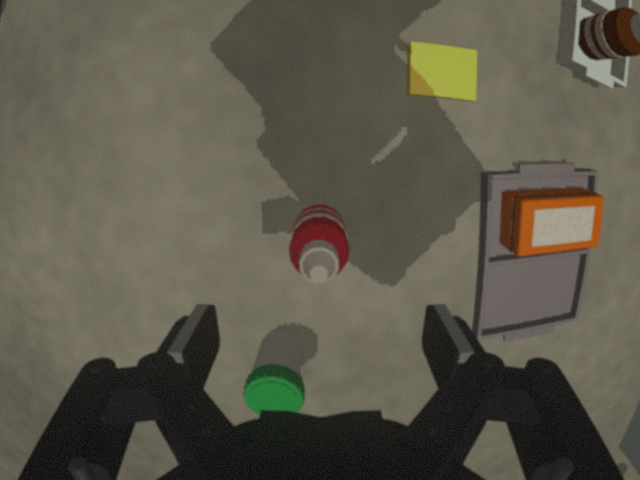

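The box is lying in the grey bay. The red cap tip is at (319,272) and the green lid at (274,388).

```bash
python3 - <<'E'
from h import *
print(wr([(319,272)],.086),wr([(320,262)],.076),wr([(274,392)],.068))
print("lid box",wr([(534,209),(598,203),(602,240),(535,247)],.038).mean(0))
E
```

```text
[[ 406.7 -226.4]] [[ 407.2 -224.6]] [[ 374.1 -327.8]]
lid box [ 597.275 -213.25 ]
```

```bash
python3 -m jog '{"linear":[[0,0,-35],[0,0,-35],[0,0,-21],[0,0,-10],[0,0,0]],"turn":[0,0,0,0,0]}' 1 40; python3 -m jog '{"linear":[[0,0,0],[0,0,0],[0,0,0],[0,0,0],[0,0,0],[0,0,0],[0,0,0]],"turn":[0,0,0,0,0,0,0]}' 0 40; python3 -m jog '{"linear":[[0,0,10],[0,0,20],[0,0,30],[0,0,30],[0,0,0]],"turn":[0,0,0,0,0]}'
```

```text
t: 11.12
tcp_pos: [0.407, -0.2262, 0.1976]
tool_rot: [0.71, 0.705, -0.0, -0.0]
force: [-0.3, -0.3, -0.6]
finger_gap: 1.001
gripper_force: 0.0
t: 12.0
tcp_pos: [0.4071, -0.2262, 0.1985]
tool_rot: [0.71, 0.705, 0.0, 0.001]
force: [-0.1, 0.4, 6.0]
finger_gap: 0.432
gripper_force: 39.6
t: 12.62
tcp_pos: [0.4074, -0.2264, 0.2899]
tool_rot: [0.71, 0.705, 0.0, 0.003]
force: [0.1, -0.7, -0.6]
finger_gap: 0.431
gripper_force: 40.1
```

```bash
python3 -m jog '{"linear":[[40,37,10],[40,37,10],[40,37,5],[40,37,0],[40,37,0],[38,38,0],[0,0,0],[0,0,0]],"turn":[-0.3,-0.3,-0.3,-0.3,-0.3,-0.4,0,0]}'
python3 - <<'E'
from h import *
s=sense();print(s["q"][5],get_calibration("wrist")["world_to_cam"].tolist())
cv2.imwrite("pics/w4.png",snapshot("wrist")[:,:,::-1])
E
```

```text
t: 13.62
tcp_pos: [0.6441, -0.003, 0.3113]
tool_rot: [0.765, 0.644, -0.001, -0.001]
force: [-1.0, -0.4, -0.6]
finger_gap: 0.432
gripper_force: 40.3
-0.005187583661260296 [[0.9854694926627211, -0.1697783428498685, -0.005019295790519846, -0.6342856161117872], [-0.15988474640830766, -0.9372065003161444, 0.30996910109092707, 0.08805215937976436], [-0.05733015695976558, -0.3046625839585798, -0.9507333816789288, 0.3271599249566015], [0.0, 0.0, 0.0, 1.0]]
```

View pics/w4.png

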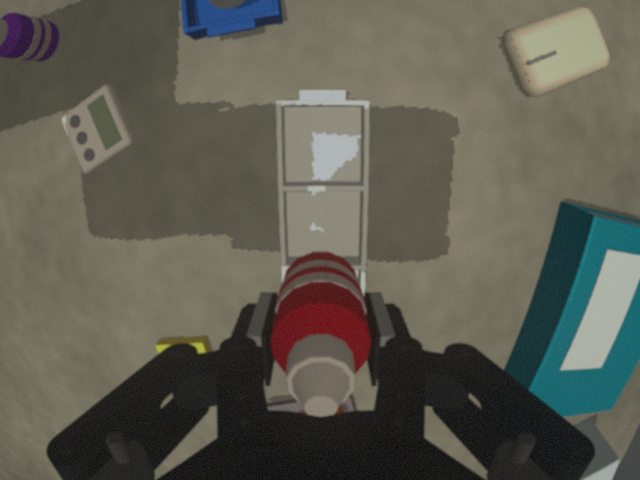

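```bash
python3 - <<'E'
from h import *
w=wr([(277,103),(369,101),(323,187),(323,262)],.024);print(w)
E
```

```text
[[629.7  91.5]
 [691.6  82.3]
 [650.5  28. ]
 [641.  -27.5]]
```

Tray centre is about (646,-2.5), so the tool is on target. I'll lower and release.

```bash
python3 -m jog '{"linear":[[2,0,-35],[0,0,-35],[0,0,-20],[0,0,-10],[0,0,-4],[0,0,-2],[0,0,-1],[0,0,-1],[0,0,0]],"turn":[0,0,0,0,0,0,0,0,0]}';python3 -m jog '{"linear":[[0,0,-1],[0,0,0],[0,0,0]],"turn":[0,0,0]}'
```

```text
t: 14.8
tcp_pos: [0.647, -0.0031, 0.205]
tool_rot: [0.766, 0.643, 0.0, 0.0]
force: [-0.4, 0.5, -1.0]
finger_gap: 0.43
gripper_force: 40.3
t: 15.18
tcp_pos: [0.647, -0.0031, 0.2037]
tool_rot: [0.766, 0.643, -0.0, -0.0]
force: [0.0, 0.1, -0.1]
finger_gap: 0.432
gripper_force: 40.3
```

```bash
python3 -m jog '{"linear":[[0,0,-1],[0,0,-1],[0,0,0],[0,0,0]],"turn":[0,0,0,0]}'
```

```text
t: 15.68
tcp_pos: [0.647, -0.0031, 0.2026]
tool_rot: [0.766, 0.643, 0.0, 0.0]
force: [-1.5, 0.0, 5.5]
finger_gap: 0.435
gripper_force: 40.9
```

```bash
python3 -m jog '{"linear":[[0,0,0],[0,0,0],[0,0,0],[0,0,0],[0,0,20],[0,0,40],[0,0,50],[0,0,0]],"turn":[0,0,0,0,0,0,0,0]}' 1; python3 -m jog '{"linear":[[-36,36,0],[-36,36,0],[-36,36,0],[-36,36,0],[-36,36,-7],[-38,33,-7],[0,0,0],[0,0,0]],"turn":[0,0,0,0,0,0,0,0]}'
python3 - <<'E'
from h import *
cv2.imwrite("pics/w5.png",snapshot("wrist")[:,:,::-1])
E
```

```text
t: 16.68
tcp_pos: [0.6487, -0.0033, 0.3181]
tool_rot: [0.766, 0.643, 0.004, 0.005]
force: [0.9, 0.0, -0.2]
finger_gap: 1.0
gripper_force: 0.0
t: 17.68
tcp_pos: [0.4294, 0.21, 0.298]
tool_rot: [0.765, 0.644, 0.001, 0.0]
force: [-0.6, -0.6, -0.2]
finger_gap: 0.999
gripper_force: 0.0
```

View pics/w5.png

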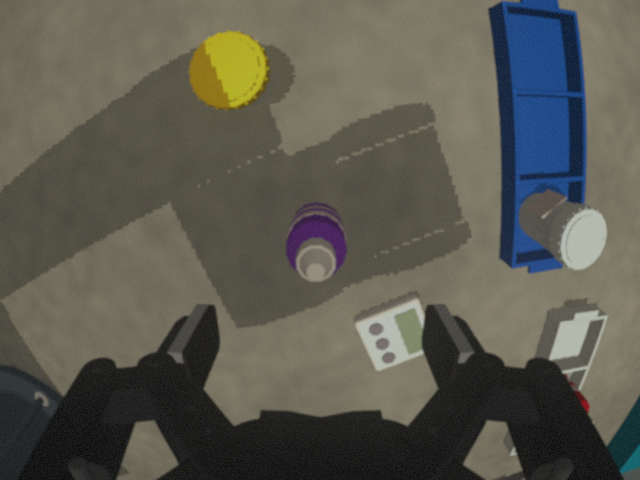

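The violet nozzle is at (316,271), the same place red was, so it's aligned. The yellow lid is at (229,70).

```bash
python3 - <<'E'
from h import *
print(wr([(316,271)],.086),wr([(229,70)],.068),"blue",wr([(490,9),(577,12),(503,268)],.024))
E
python3 -m jog '{"linear":[[0,0,-35],[0,0,-35],[0,0,-20],[0,0,-10],[0,0,0]],"turn":[0,0,0,0,0]}' 1 40; python3 -m jog '{"linear":[[0,0,0],[0,0,0],[0,0,0],[0,0,0],[0,0,0],[0,0,0],[0,0,0]],"turn":[0,0,0,0,0,0,0]}' 0 40; python3 -m jog '{"linear":[[0,0,15],[0,0,30],[0,0,40],[0,0,40],[0,0,0]],"turn":[0,0,0,0,0]}'
```

```text
[[428.6 211.1]] [[401.2 324.3]] blue [[574.7 352.9]
 [655.8 354.8]
 [565.8 160.6]]
t: 18.35
tcp_pos: [0.4297, 0.2093, 0.1974]
tool_rot: [0.766, 0.643, -0.0, -0.0]
force: [-0.6, -0.4, -0.1]
finger_gap: 0.997
gripper_force: 0.0
t: 19.23
tcp_pos: [0.429, 0.2099, 0.1986]
tool_rot: [0.766, 0.643, 0.001, 0.0]
force: [-1.1, -0.5, 5.7]
finger_gap: 0.435
gripper_force: 39.7
t: 19.85
tcp_pos: [0.4296, 0.2102, 0.3262]
tool_rot: [0.766, 0.643, 0.004, 0.002]
force: [-0.0, -0.3, -0.5]
finger_gap: 0.433
gripper_force: 40.2
```

```bash
python3 -m jog '{"linear":[[45,-31,0],[45,-31,0],[45,-31,0],[45,-31,0],[46,-30,0],[0,0,0],[0,0,0]],"turn":[0,0,0,0,0,0,0]}'; python3 -m jog '{"linear":[[0,0,-35],[0,0,-35],[0,0,-25],[0,0,-15],[0,0,-5],[0,0,-2],[0,0,0]],"turn":[0,0,0,0,0,0,0]}'
```

```text
t: 20.72
tcp_pos: [0.6539, 0.0559, 0.3212]
tool_rot: [0.766, 0.643, -0.001, -0.002]
force: [0.8, 0.7, -0.4]
finger_gap: 0.43
gripper_force: 40.4
t: 21.6
tcp_pos: [0.6553, 0.0559, 0.2066]
tool_rot: [0.766, 0.643, 0.001, 0.001]
force: [-0.7, -0.3, -1.5]
finger_gap: 0.434
gripper_force: 40.5
```

```bash
python3 -m jog '{"linear":[[0,0,-1],[0,0,-1],[0,0,-1],[0,0,-1],[0,0,-0.5],[0,0,0],[0,0,0]],"turn":[0,0,0,0,0,0,0]}'
```

```text
t: 22.48
tcp_pos: [0.655, 0.0558, 0.2026]
tool_rot: [0.766, 0.643, 0.0, 0.0]
force: [-2.1, -0.2, 7.1]
finger_gap: 0.433
gripper_force: 41.1
```

```bash
python3 -m jog '{"linear":[[0,0,0],[0,0,0],[0,0,0],[0,0,0],[0,0,20],[0,0,40],[0,0,60],[0,0,0]],"turn":[0,0,0,0,0,0,0,0]}' 1; python3 -m jog '{"linear":[[-42,45,0],[-42,45,0],[-42,45,0],[-42,45,0],[-42,45,0],[-44,43,-10],[0,0,-10],[0,0,0],[0,0,0]],"turn":[0.2,0.2,0.2,0.2,0.2,0,0,0,0]}'
python3 - <<'E'
from h import *
im=snapshot("wrist");cv2.imwrite("pics/w6.png",im[:,:,::-1])
c,s,m=blob(im,(20,120,60),(35,255,255),(200,150,440,420));print(c,s)
E
```

```text
t: 23.48
tcp_pos: [0.657, 0.0558, 0.3287]
tool_rot: [0.766, 0.643, 0.005, 0.005]
force: [0.6, -0.3, -0.2]
finger_gap: 1.001
gripper_force: 0.0
t: 24.6
tcp_pos: [0.4023, 0.3231, 0.3014]
tool_rot: [0.737, 0.675, 0.0, 0.0]
force: [0.3, -0.2, -0.2]
finger_gap: 1.003
gripper_force: 0.0
[313.80759777 250.65698324] [ 276  213   76   76 4475]
```

View pics/w6.png

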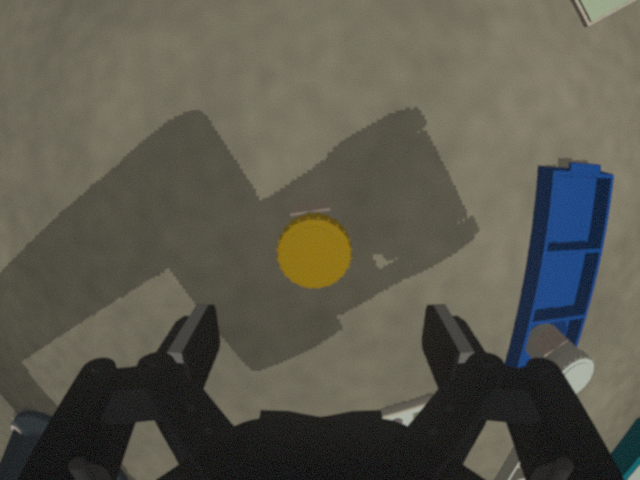

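The yellow lid is centred at (314,251), between the fingers. The blue tray is clear on the right.

```bash
python3 - <<'E'
from h import *
print(wr([(313.8,252)],.068))
E
python3 -m jog '{"linear":[[-1,1,-35],[0,0,-30],[0,0,-15],[0,0,-8],[0,0,0]],"turn":[0,0,0,0,0]}' 1 40; python3 -m jog '{"linear":[[0,0,0],[0,0,0],[0,0,0],[0,0,0],[0,0,0],[0,0,0],[0,0,0]],"turn":[0,0,0,0,0,0,0]}' 0 40; python3 -m jog '{"linear":[[0,0,10],[0,0,25],[0,0,40],[0,0,35],[0,0,0]],"turn":[0,0,0,0,0]}'
```

```text
[[399.4 327.3]]
t: 25.28
tcp_pos: [0.4004, 0.3247, 0.2133]
tool_rot: [0.737, 0.676, 0.0, 0.0]
force: [0.3, -0.1, 0.6]
finger_gap: 1.002
gripper_force: 0.0
t: 26.15
tcp_pos: [0.4, 0.3251, 0.214]
tool_rot: [0.737, 0.676, 0.001, 0.0]
force: [-1.8, -0.0, 5.4]
finger_gap: 0.503
gripper_force: 40.0
t: 26.78
tcp_pos: [0.4006, 0.3253, 0.326]
tool_rot: [0.737, 0.676, 0.003, 0.001]
force: [0.2, 0.6, -1.6]
finger_gap: 0.504
gripper_force: 40.8
```

```bash
python3 -m jog '{"linear":[[54,-1,0],[54,-2,0],[54,-1,0],[56,-1,0],[0,0,0],[0,0,0]],"turn":[0,0,0,0,0,0]}'
python3 - <<'E'
from h import *
im=snapshot("wrist");cv2.imwrite("pics/w7.png",im[:,:,::-1])
E
```

```text
t: 27.52
tcp_pos: [0.617, 0.3195, 0.3212]
tool_rot: [0.737, 0.676, -0.002, -0.001]
force: [-0.5, -0.2, -1.6]
finger_gap: 0.502
gripper_force: 41.1
```

View pics/w7.png

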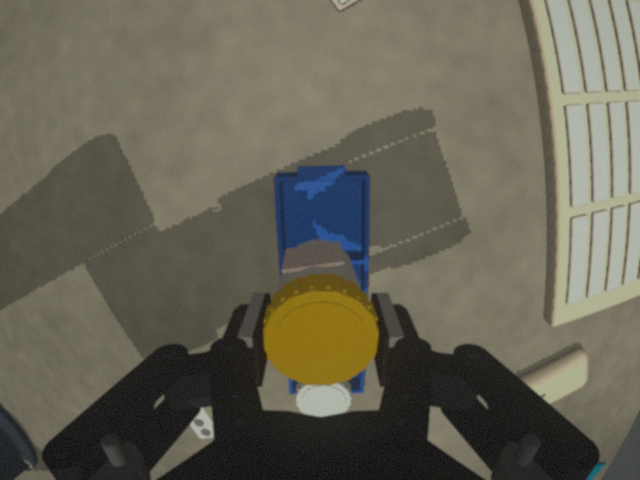

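```bash
python3 - <<'E'
from h import *
print(wr([(275,175),(369,174),(369,262)],.024))
E
```

```text
[[585.8 361.7]
 [653.9 356.8]
 [650.6 288.3]]
```

```bash
python3 -m jog '{"linear":[[0,1,-35],[0,1,-30],[0,0,-20],[0,0,-10],[0,0,-4],[0,0,-2],[0,0,-1],[0,0,0],[0,0,0]],"turn":[0,0,0,0,0,0,0,0,0]}'
```

```text
t: 28.7
tcp_pos: [0.6181, 0.3219, 0.2216]
tool_rot: [0.737, 0.676, 0.0, 0.0]
force: [0.7, 0.1, -1.2]
finger_gap: 0.5
gripper_force: 41.1
```

```bash
python3 -m jog '{"linear":[[0,0,-1],[0,0,-1],[0,0,-1],[0,0,-1],[0,0,0],[0,0,0]],"turn":[0,0,0,0,0,0]}'
```

```text
t: 29.45
tcp_pos: [0.6179, 0.322, 0.2181]
tool_rot: [0.737, 0.676, 0.0, -0.0]
force: [-2.1, 0.4, 5.8]
finger_gap: 0.5
gripper_force: 41.5
```

```bash
python3 -m jog '{"linear":[[0,0,0],[0,0,0],[0,0,0],[0,0,0],[0,0,20],[0,0,40],[0,0,55],[0,0,0]],"turn":[0,0,0,0,0,0,0,0]}' 1; python3 -m jog '{"linear":[[-20,-55,0],[-20,-55,0],[-20,-55,0],[-20,-55,0],[-20,-55,0],[-20,-55,0],[-20,-55,0],[-20,-55,0],[-20,-55,0],[-20,-55,0],[-22,-52,-12],[-22,-51,-20]],"turn":[0,0,0,0,0,0,0,0,0,0,0,0]}';python3 -m jog '{"linear":[[0,0,0],[0,0,0]],"turn":[0,0]}'
python3 - <<'E'
from h import *
im=snapshot("wrist");cv2.imwrite("pics/w8.png",im[:,:,::-1])
c,s,m=blob(im,(45,100,30),(80,255,255),(200,150,440,420));print(c,s,wr([c+[0,1]],.068),sense()["q"])
E
```

```text
t: 30.45
tcp_pos: [0.6198, 0.3226, 0.34]
tool_rot: [0.737, 0.676, 0.006, 0.003]
force: [0.8, 0.4, 0.5]
finger_gap: 0.999
gripper_force: 0.0
t: 31.95
tcp_pos: [0.3732, -0.3331, 0.3008]
tool_rot: [0.737, 0.676, -0.0, 0.001]
force: [0.6, 0.1, -0.5]
finger_gap: 0.998
gripper_force: 0.0
t: 32.2
tcp_pos: [0.3736, -0.3307, 0.3002]
tool_rot: [0.737, 0.676, 0.0, -0.001]
force: [0.3, 0.6, -0.2]
finger_gap: 1.0
gripper_force: 0.0
[319.03596094 261.72160038] [ 283  225   74   74 4199] [[ 373.2 -332.2]] [-9.47669409e-01  5.23567082e-01  1.84323409e+00  3.61627903e-04
  7.75794979e-01 -8.62478655e-01]
```

View pics/w8.png

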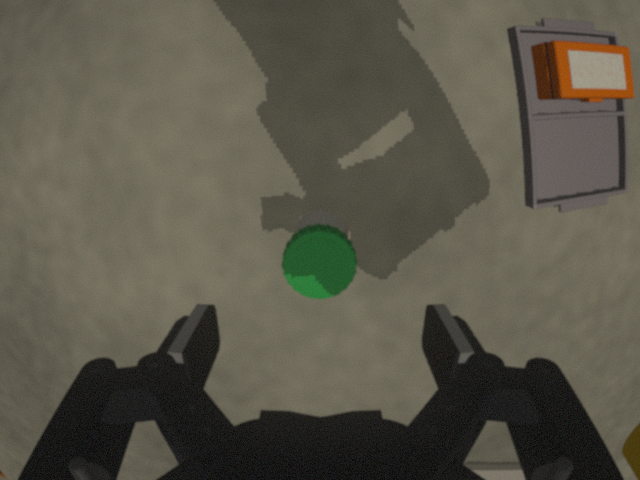

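The green lid is centred at (319,262), aligned. Gripping it.

```bash
python3 -m jog '{"linear":[[0,-1,-35],[0,0,-30],[0,0,-14],[0,0,-8],[0,0,0]],"turn":[0,0,0,0,0]}' 1 40; python3 -m jog '{"linear":[[0,0,0],[0,0,0],[0,0,0],[0,0,0],[0,0,0],[0,0,0],[0,0,0]],"turn":[0,0,0,0,0,0,0]}' 0 40; python3 -m jog '{"linear":[[0,0,10],[0,0,25],[0,0,40],[0,0,45],[0,0,0]],"turn":[0,0,0,0,0]}'
```

```text
t: 32.88
tcp_pos: [0.3743, -0.3318, 0.2134]
tool_rot: [0.737, 0.676, -0.0, 0.0]
force: [-0.2, 0.3, 0.3]
finger_gap: 1.003
gripper_force: 0.0
t: 33.75
tcp_pos: [0.374, -0.3324, 0.214]
tool_rot: [0.737, 0.676, -0.0, 0.001]
force: [0.4, 0.4, 5.2]
finger_gap: 0.502
gripper_force: 40.0
t: 34.38
tcp_pos: [0.3746, -0.3328, 0.3366]
tool_rot: [0.737, 0.676, -0.0, 0.004]
force: [-0.4, 0.5, -0.5]
finger_gap: 0.501
gripper_force: 40.9
```

```bash
python3 -m jog '{"linear":[[22,54,0],[22,54,0],[22,54,0],[22,54,0],[22,54,0],[22,54,0],[22,53,0],[22,53,0],[22,53,0],[22,53,0],[20,53,0],[0,0,0]],"turn":[0,0,0,0,0,0,0,0,0,0,0,0]}'; python3 -m jog '{"linear":[[0,0,0],[0,0,0]],"turn":[0,0]}'
```

```text
t: 35.88
tcp_pos: [0.614, 0.2606, 0.3314]
tool_rot: [0.735, 0.678, 0.0, -0.0]
force: [0.5, -1.1, -0.9]
finger_gap: 0.5
gripper_force: 40.9
t: 36.12
tcp_pos: [0.6134, 0.2554, 0.3324]
tool_rot: [0.737, 0.676, -0.001, -0.0]
force: [0.1, -1.0, -0.5]
finger_gap: 0.504
gripper_force: 40.9
```

```bash
python3 -m jog '{"linear":[[0,1,-35],[0,0,-35],[0,0,-25],[0,0,-10],[0,0,-4],[0,0,-2],[0,0,0],[0,0,0]],"turn":[0,0,0,0,0,0,0,0]}';python3 -m jog '{"linear":[[0,0,-1],[0,0,0],[0,0,0]],"turn":[0,0,0]}'
```

```text
t: 37.12
tcp_pos: [0.6142, 0.258, 0.2231]
tool_rot: [0.737, 0.676, 0.001, 0.0]
force: [-0.4, -0.1, -1.1]
finger_gap: 0.505
gripper_force: 41.0
t: 37.5
tcp_pos: [0.6139, 0.2579, 0.2212]
tool_rot: [0.737, 0.676, -0.0, -0.0]
force: [0.3, -0.3, -1.1]
finger_gap: 0.5
gripper_force: 41.0
```

```bash
python3 -m jog '{"linear":[[0,0,-1],[0,0,-1],[0,0,-1],[0,0,-1],[0,0,0],[0,0,0]],"turn":[0,0,0,0,0,0]}'
```

```text
t: 38.25
tcp_pos: [0.6139, 0.258, 0.2181]
tool_rot: [0.737, 0.676, 0.0, 0.0]
force: [-1.5, 0.4, 5.1]
finger_gap: 0.5
gripper_force: 41.4
```

```bash
python3 -m jog '{"linear":[[0,0,0],[0,0,0],[0,0,0],[0,0,0],[0,0,20],[0,0,40],[0,0,55],[0,0,40],[0,0,0]],"turn":[0,0,0,0,0,0,0,0,0]}' 1; python3 -m jog '{"linear":[[-45,40,0],[-45,40,0],[-45,40,0],[-45,40,0],[-45,40,0],[-45,40,0],[-45,40,0],[-45,40,0],[0,0,0],[0,0,0]],"turn":[0,0,0,0,0,0,0,0,0,0]}'
python3 - <<'E'
from h import *
im=snapshot("top");big=cv2.resize(im[145:265,125:485],None,fx=2.2,fy=2.2,interpolation=cv2.INTER_CUBIC)
cv2.imwrite("pics/end.png",np.vstack([big,cv2.resize(snapshot("scene")[100:460,100:500],(360,320))[:, :].repeat(1,0) if 0 else np.pad(cv2.resize(snapshot("scene")[80:460,150:550],(358,330)),((0,0),(0,792-358),(0,0)))])[:,:,::-1])
E
```

```text
t: 39.38
tcp_pos: [0.615, 0.2582, 0.3785]
tool_rot: [0.737, 0.676, 0.005, 0.003]
force: [0.8, -0.0, -0.5]
finger_gap: 1.002
gripper_force: 0.0
t: 40.62
tcp_pos: [0.2537, 0.5775, 0.3718]
tool_rot: [0.737, 0.676, -0.001, 0.0]
force: [0.1, -0.4, -0.0]
finger_gap: 0.998
gripper_force: 0.0
```

View pics/end.png

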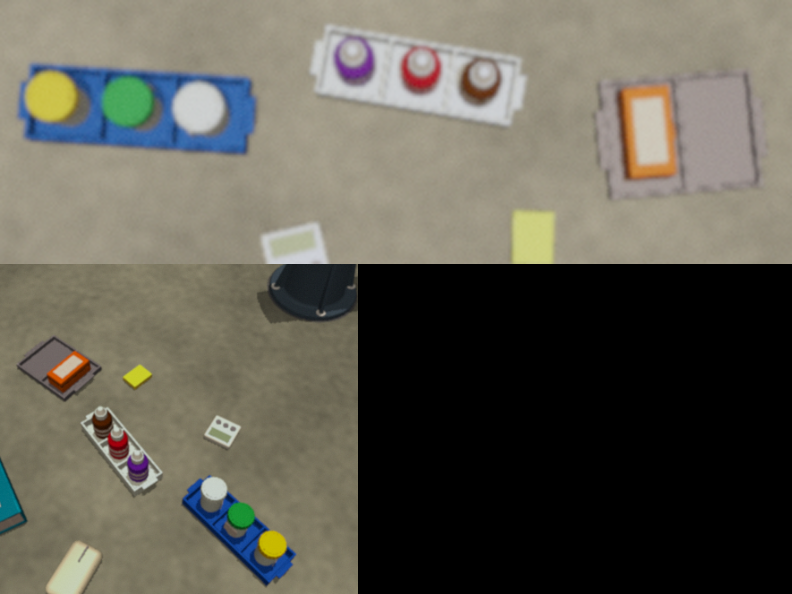

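All seven things stand in their bays. The box sits towards the far end of its bay (v 85–180, against the tray's 77–192), so I'll check that number.

```bash
python3 - <<'E'
from h import *
w=p2w("top",np.array([(620,89),(670,84),(677,176),(629,181)])/2.2+[124.7,144.7],.038)*1000
print(w.round(1),w.mean(0))
a=np.radians(4.6);R=np.array([[np.cos(a),np.sin(a)],[-np.sin(a),np.cos(a)]]);print(R@(w.mean(0)-[593.6,-248.2]))
E
```

```text
[[ 632.  -187.8]
 [ 636.9 -234.1]
 [ 551.8 -239.2]
 [ 547.1 -195. ]] [ 591.96954422 -213.98656277]
[ 1.11867698 34.23399239]
```

Centred within about 1 mm.

```bash
python3 -c "
from station import *
print(sign_off())"
```

```text
the job is handed in; nothing more can be done
None
```

All five items are in free bays of their trays, upright in the final pictures; the white-lidded pot and brown bottle were left in their bays, and the job was handed in at about 41 s (no verdict returned).

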